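# Bring the rolling mill's handle boss to the top

### The arm

A 7-joint arm with a two-finger parallel gripper is mounted at the origin on the work surface. World frame = base frame: x ahead of the robot, y to its left, z up, the work surface at z = 0. Lengths are in mm, angles in rad, forces in N, time in s.
With the tool pointing down it reaches from about 425 to 975 mm from the base axis. Payload 16.7 kg.
Tool frame: the origin (TCP) lies midway between the tips of the shut fingers; the grasp point (between the pads) lies 19 mm behind it (r.pinch_z is the distance from the TCP to the grasp point, in mm); z points along the fingers, y is the line along which they close (so a half turn about z gives the same grasp; the last joint's range is limited). The gripper opens to 85 mm and grips with 20 to 120 N. Pads are 22 mm wide; open, the fingers measure 114 mm over their backs; the gripper's body (76 mm by 85 mm) begins 54 mm behind the grasp point. The pads swing forward as they close: fully open they stand 13 mm farther back than shut.
Start: joints at [0.991, 0.426, 0.074, 1.606, -0.034, 1.111, -0.067], TCP at [281.844, -613.303, 231.302] pointing down, gripper open.
Joint ranges: [-2.85, 2.85], [-0.5, 2.14], [-1.23, 1.37], [0.21, 2.46], [-1.02, 4.16], [0.16, 2.05], [-2.73, 2.73]. Speed limits (rad/s): [1.89, 1.89, 2.39, 2.39, 3.01, 3.01, 3.01].

### API

Orientations are given as a unit quaternion [w, x, y, z].
In Python, from workcell import sense, eyes, job, r gives the robot as it stands.
- The arm moves only by the tool arm_command, never from a script. Its argument "steps" is text: rows parted by semicolons, each of 7 numbers parted by spaces: the shift along the tool's x, y, z in mm, then the turn, a rotation vector about the tool's x, y, z in degrees, then the finger opening in mm, from 0 to 85.4. In form: tx ty tz ax ay az fingers; .... A call has 1 to 8 rows; each row shifts and turns the commanded pose from where the row before left it, along the tool's axes as they then stand; what a row does not reach is not made up. A row lasts 1/12 s, in which the tool goes at most 41.7 mm and 7.16 degrees, less where a joint would pass 70% of its speed; a pose out of reach is approached as far as the arm can. A call with a gripper value outside its range is refused whole. The fingers move at their own pace and stop on an object; the grip force is fixed at half the most. Time passes only in rows, so rows that do not move let the fingers close. It gives the time, the measured TCP pose, the force, the opening and the grip force at its end, in the units of the state.
- sense(): the state, without advancing time (a new reading comes with each control period).
- eyes.capture(name): name is "side" or "top" or "wrist"; returns a dict with "image" (480x640x3 uint8, red, green, blue), "camera_matrix" (3x3 intrinsics, pixels), "k1" (the pictures are not rectified: a ray, as slopes to the right and down, at radius r is drawn at 1 + k1 r^2 times it, then the intrinsics apply), "world_from_camera" (4x4, takes a point from camera to world coordinates); the wrist camera has in their place "hand_eye" (4x4, takes a point from camera to tool coordinates, whose origin is the TCP and whose axes are the flange's). Camera axes: x right, y down, z forward; pixel columns grow to the right and rows downward; lengths in mm; the calibration is good to about 2 mm. A picture is of the moment at which its call begins: read the wrist's pose just before it. There is no depth.
- job.finish_job(): hands the job in; it is judged then, once.
The state is a dict: "t": time; "q": joint angles; "qvel": joint speeds; "effort": joint torques, N m; "tool_pos": TCP position; "tool_rot": TCP orientation; "contact_force": force on the tool from outside, world axes, zero at the start; "torque": the same for the moment, N m; "finger_gap": finger opening in mm; "gripper_force": force on a finger pad.
Only numpy, scipy, OpenCV 4.12 (cv2) and the standard library are available. Lean on these libraries where they do the work, as an engineer would, in place of code of your own. Each camera call takes 0.05 s, during which the arm holds its last target. There are 200 camera calls.

### The job

The crank handle has been unscrewed from the handwheel of the jeweller's rolling mill. Turn the handwheel until the round boss on its rim, which the handle screws into, stands straight up above the axle, ready for the handle. Do it with the fingertips, by pushing gently on the spokes, one after another as they come within reach over the guard, and not on the rim; leave the handle and the other things on the bench lying where they are.

Things in the scene. Friction and masses are not known exactly. Their poses are not given: they have to be found in the camera images.
- mill: Hand rolling mill with green cheeks on a timber plinth; bolted down. Origin on the bench directly below the middle of the handwheel; x axis along the axle, from the robot's side towards the rolls; z up. The handwheel is at the robot's end; what else of the mill is taller than the plinth (40 mm) and the guard lies beyond x = +46 mm.
- guard_top (a point): Middle of the top bar (12 mm thick) of the fixed steel bar guard before the lower half of the wheel, 80 mm in front of the rim's mid-plane, 168 mm above the bench, 270 mm wide. Spokes are reached over it, in the upper half of the wheel, whose front is open above the guard.
- handwheel (a joint): Angle of the handwheel in rad: 0 (or any whole turn) when the boss stands straight up, growing clockwise as seen from the robot's side. It turns freely both ways without stops; it is stiff (0.5 N m of friction, about 7 N at 70 mm from the axle), stays where it is left and does not coast.
- wheel_centre (a point): Centre of the handwheel, on the axle, 190 mm above the bench, in the mid-plane of the rim; its z axis points at the boss, its x axis along the axle away from the robot.
- handle_boss (a point): Middle of the front face (robot's side) of the handle boss: a plain steel cylinder with its axis along the axle, 36 mm in diameter and 42 mm long, on the rim 120 mm from the axle, with a 16 mm hole in its face. The face stands 15 mm in front of the rim's mid-plane. Its z axis points radially outward.
- spokes: The five dark round spokes, 14 mm thick, 72 degrees apart, the first running to the boss. Origin at the wheel centre, z axis along the first. Dished towards the robot: a spoke's middle lies 37 mm in front of the rim's mid-plane at 30 mm from the axle, 21 mm at 70 mm, 3 mm at the rim. The hub, 48 mm in diameter, reaches 62 mm in front of that plane.
- rim: The bright steel rim, round bar 18 mm thick bent to a ring of 258 mm outer and 222 mm inner diameter, with the boss. Origin at the wheel centre.
- crank_handle: The unscrewed crank handle: turned wooden grip with a steel stud, 107 mm long, 31 mm thick, lying before the mill. Origin at its underside.
- dish: Red plastic dish 150 mm across, 22 mm high. Origin at its underside.
- tweezers: Steel tweezers 150 mm long, lying flat. Origin at the underside.
- hammer: Small hammer 250 mm long, lying. Origin at the underside.
- flux_jar: Glass jar 60 mm across, 75 mm high. Origin at its underside.
- lighter: Clear plastic lighter 80 x 24 x 13 mm, lying. Origin at its underside.
- bench_block: Steel block 70 x 70 x 20 mm. Origin at its underside.
- doming_block: Wooden block 100 x 36 x 36 mm with dimples. Origin at its underside.

How it is judged (in metres and radians):
On the way:
1. the wheel is turned by the fingers pushing on a spoke (contact force between the fingers and spokes above 1 N and (velocity of joint handwheel above 0.03 rad/s or velocity of joint handwheel below -0.03 rad/s)), for 0.1 s.
At the end, for the whole second after the job is handed in: The handle boss stands straight above the axle within 0.1 rad (about 6 degrees), the wheel is at rest, and the crank handle lies within 30 mm of where it was (angle between handle_boss's own z axis and vertical below 0.1 rad and velocity of joint handwheel between -0.05 and 0.05 rad/s and distance of crank_handle from where it was at the start of the episode below 0.03 m); the robot touches nothing.
It fails at once if the fingers push on the rim or the boss with more than 4 N, or the rest of the arm leans on it with more than 8 N (contact force between the fingers and rim above 4 N or contact force between the arm and rim above 8 N).
It fails at once if a spoke is gripped or shoved with more than 35 N (contact force between the fingers and spokes above 35 N).
It fails at once if the crank handle is picked up or pushed over 30 mm (distance of crank_handle from where it was at the start of the episode above 0.03 m).
It fails at once if another thing on the bench is moved over 30 mm (distance of any of dish, tweezers, hammer, flux_jar, lighter, bench_block, doming_block from where it was at the start of the episode above 0.03 m).
It also fails if it takes over 58 s, if anything falls off the work surface, if the arm or the gripper's body presses on something with over 40 N, if the wrist force passes 120 N, or if a joint passes its speed limit or range.

## Working session

There is one attempt and no reset: what is moved stays moved. The work goes in short steps, Python scripts to look and compute and a tool call to move; the robot and the scene stay as the last step left them, time stands still between calls to the robot, and variables do not carry over. Pictures are saved under pics/ and viewed, at most 10 in all, crops included, and the job is handed in when it is done.

Besides the shell and the picture viewer there is one more tool, called after ">>>" by a JSON object that holds its "fn" and its "kwargs", one argument or row to a line. arm_command: Moves the arm, as the interface text tells. Its arguments: {"type":"object","properties":{"steps":{"type":"string"}},"required":["steps"]}

```bash
mkdir -p pics
python3 - <<'E'
from workcell import sense, eyes
import cv2,pickle
s=sense();print(s['t'],s['tool_pos'],s['tool_rot'],s['finger_gap'])
d={}
for n in ("side","top"):
    c=eyes.capture(n);d[n]=c
    cv2.imwrite(f"pics/{n}0.png",c["image"][:,:,::-1]);print(n,c["camera_matrix"],c["k1"],c["world_from_camera"])
pickle.dump(d,open("c0.pkl","wb"))
E
```

```text
0.0 [ 281.69777522 -612.94887824  230.61569585] [-6.16393683e-04  9.76894013e-01  2.13723373e-01 -1.63625453e-04] 85.4883894133766
side [[437.32496516   0.         316.60805129]
 [  0.         437.32496516 236.42338831]
 [  0.           0.           1.        ]] -0.10567749267976194 [[-9.50783178e-01  2.24094636e-01 -2.13992857e-01  7.42800667e+02]
 [ 3.09550151e-01  7.17670628e-01 -6.23800908e-01  6.74770712e+02]
 [ 1.37859510e-02 -6.59340931e-01 -7.51717689e-01  9.82711639e+02]
 [ 0.00000000e+00  0.00000000e+00  0.00000000e+00  1.00000000e+00]]
top [[621.27672727   0.         320.9884638 ]
 [  0.         621.27672727 234.10517552]
 [  0.           0.           1.        ]] 0.029912313223374287 [[-1.17540263e-02 -9.94489416e-01  1.04176028e-01  3.62472351e+02]
 [-9.99930094e-01  1.15562535e-02 -2.50184977e-03  1.35520126e+01]
 [ 1.28417853e-03 -1.04198152e-01 -9.94555728e-01  1.67102538e+03]
 [ 0.00000000e+00  0.00000000e+00  0.00000000e+00  1.00000000e+00]]
```

View pics/side0.png

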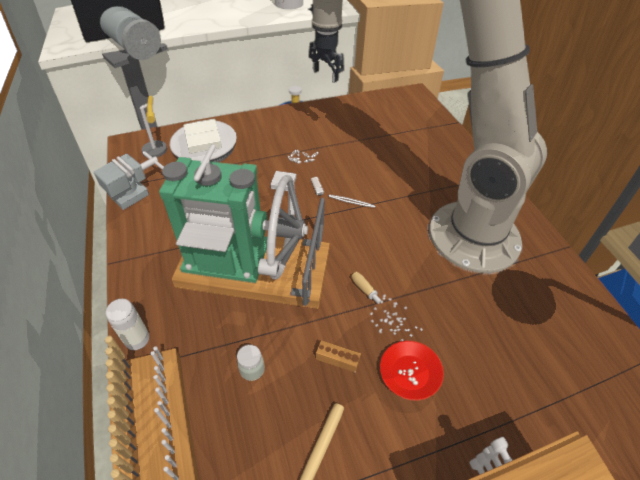

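View pics/top0.png

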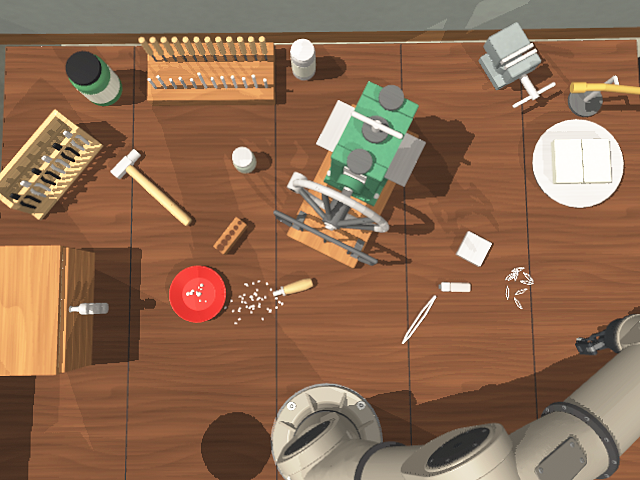

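The side view shows the mill at (240,230), with the wheel at (285,225) and the guard at (315,250). In the top view the guard runs (277,212)–(375,262), and a candidate boss is at (296,182). I'll enlarge both to confirm.

```bash
cat > h.py <<'E'
import numpy as np,cv2
def ray(c,u,v,W=None):
    K=c["camera_matrix"];k=c["k1"]
    p=cv2.undistortPoints(np.array([[[u,v]]],float),K,np.array([k,0,0,0,0.]))[0,0]
    W=c["world_from_camera"] if W is None else W
    d=W[:3,:3]@np.array([p[0],p[1],1]);return W[:3,3],d/np.linalg.norm(d)
def plane(c,u,v,z,W=None):
    o,d=ray(c,u,v,W);return o+d*(z-o[2])/d[2]
def proj(c,P,W=None):
    W=c["world_from_camera"] if W is None else W
    P=np.atleast_2d(P);q=(P-W[:3,3])@W[:3,:3]
    q=q[:,:2]/q[:,2:];q=q*(1+c["k1"]*(q**2).sum(1,keepdims=True))
    K=c["camera_matrix"];return q*[K[0,0],K[1,1]]+K[:2,2]
E
python3 - <<'E'
import pickle,cv2,numpy as np
from h import *
d=pickle.load(open("c0.pkl","rb"))
a=cv2.resize(d["side"]["image"][150:310,230:350],None,fx=3.7,fy=3.7,interpolation=2)
b=cv2.resize(d["top"]["image"][150:280,260:410],None,fx=2.65*1,fy=2.65,interpolation=2)
h=np.zeros((600,800,3),np.uint8);a=cv2.resize(a,(400,533));b=cv2.resize(b,(400,347));h[:533,:400]=a;h[:347,400:]=b
cv2.imwrite("pics/crop0.png",h[:,:,::-1])
for p in((277,212),(375,262)):print(plane(d["top"],*p,168).round())
E
```

```text
[575. 116. 168.]
[ 450. -120.  168.]
```

View pics/crop0.png

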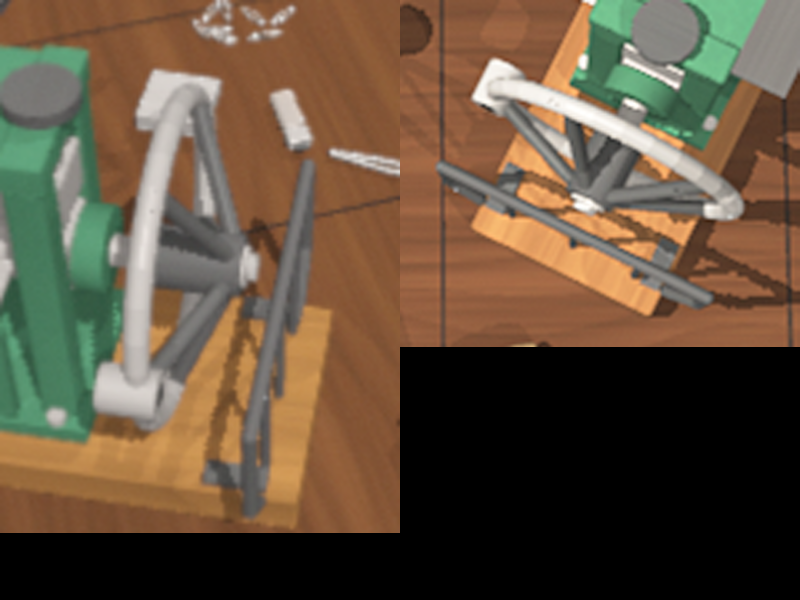

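The crop shows the boss on the far-left (+y) side of the wheel: near (269,267) in side, (296,182) in top. The white block behind the wheel in side is the bench block. Next I fit the frame and the boss angle.

```bash
cat >> h.py <<'E'
def frame(g1,g2):
    m=(g1+g2)/2;l=(g1-g2);l[2]=0;l/=np.linalg.norm(l)  # l: to the left seen from robot
    n=np.array([l[1],-l[0],0.]);C=m+80*n;C[2]=190;return C,n,l
def wp(C,n,l,f,rr,th): # point f in front of rim plane, radius, angle cw from up
    return C-f*n+rr*(np.cos(th)*np.array([0,0,1.])-np.sin(th)*l)
E
python3 - <<'E'
import pickle
from h import *
d=pickle.load(open("c0.pkl","rb"));T,S=d["top"],d["side"]
C,n,l=frame(plane(T,277,212,168),plane(T,375,262,168));print(C,n,l,C@np.eye(3))
print("hub",proj(T,C-62*n),proj(S,C-62*n),"guard side",proj(S,np.array([C-80*n+135*l-[0,0,22],C-80*n-135*l-[0,0,22]])))
for a in range(-150,-60,10):
    t=np.radians(a);print(a,*[proj(c,wp(C,n,l,-6,120,t))[0].round(0) for c in(T,S)],*[proj(c,wp(C,n,l,15,120,t))[0].round(0) for c in(T,S)])
E
```

```text
[583.70335311 -39.17468914 190.        ] [ 0.88438792 -0.46675263  0.        ] [0.46675263 0.88438792 0.        ] [583.70335311 -39.17468914 190.        ]
hub [[329.29605576 229.33755067]] [[308.60165289 229.51715521]] guard side [[305.60033803 280.24583693]
 [324.37064884 199.23209699]]
-150 [320. 200.] [278. 270.] [316. 207.] [286. 272.]
-140 [314. 196.] [276. 273.] [310. 203.] [285. 274.]
-130 [309. 193.] [275. 274.] [305. 200.] [283. 275.]
-120 [304. 189.] [273. 274.] [301. 197.] [282. 275.]
-110 [301. 186.] [272. 272.] [297. 194.] [280. 273.]
-100 [299. 184.] [271. 269.] [295. 191.] [279. 270.]
-90 [298. 182.] [270. 264.] [294. 190.] [279. 265.]
-80 [298. 181.] [269. 257.] [294. 188.] [278. 259.]
-70 [300. 180.] [269. 250.] [296. 188.] [279. 251.]
```

The boss is at about −94° (left of the axle, seen from the robot), so the wheel must turn about +94° clockwise. I'll reach over the guard with shut fingers and the tool tilted 45°, and push the spokes to the right. First, the transit.

>>> {"fn": "arm_command", "kwargs": {
  "steps": "10 -10 -15 0 0 0 0;20 -20 -10 0 0 0 0;20 -20 -10 0 0 0 0;20 -20 -10 0 0 0 0;20 -20 -10 0 0 0 0;20 -20 -10 0 0 0 0;20 -20 -10 0 0 0 0;20 -20 -10 0 0 0 0"
}}

```text
t: 0.77
tool_pos: [355.6, -412.9, 316.5]
tool_rot: [-0.0, 0.977, 0.214, -0.0]
contact_force: [0.9, -0.2, -0.3]
finger_gap: -0.1
gripper_force: 0.0
```

>>> {"fn": "arm_command", "kwargs": {
  "steps": "22 -22 -8 0 0 0 0;22 -22 -8 0 0 0 0;22 -22 -8 0 0 0 0;22 -22 -8 0 0 0 0;22 -22 -8 0 0 0 0;22 -22 -8 0 0 0 0;22 -22 -8 0 0 0 0;22 -22 -8 0 0 0 0"
}}

```text
t: 1.43
tool_pos: [442.0, -179.4, 380.6]
tool_rot: [-0.0, 0.977, 0.214, -0.0]
contact_force: [0.1, -0.9, 0.5]
finger_gap: 0.4
gripper_force: 0.0
```

>>> {"fn": "arm_command", "kwargs": {
  "steps": "22 -22 0 0 0 0 0;22 -22 0 0 0 0 0;22 -22 0 0 0 0 0;22 -22 0 0 0 0 0;22 -22 0 0 0 0 0;22 -22 0 0 0 0 0;22 -22 0 0 0 0 0;20 -20 0 0 0 0 0"
}}

```text
t: 2.1
tool_pos: [527.5, 51.6, 380.2]
tool_rot: [-0.0, 0.977, 0.214, -0.0]
contact_force: [-0.1, 0.1, -0.7]
finger_gap: -0.1
gripper_force: 0.0
```

```bash
cat >> h.py <<'E'
from scipy.spatial.transform import Rotation as Ro
C=np.array([583.7,-39.2,190.]);n=np.array([.8844,-.4668,0]);l=np.array([.4668,.8844,0]);Z=np.array([0,0,1.])
def cur():
    from workcell import sense
    s=sense();return s,np.array(s["tool_pos"]),Ro.from_quat(s["tool_rot"],scalar_first=True)
def target(tilt=45):
    t=np.radians(tilt);z=np.cos(t)*n-np.sin(t)*Z;return Ro.from_matrix(np.c_[l,np.cross(z,l),z])
E
python3 - <<'E'
from h import *
s,p,R=cur();D=(R.inv()*target()).as_rotvec(degrees=True);print(D,np.linalg.norm(D),s["q"])
E
```

```text
[-43.36761096  14.70929988 -35.49910611] 57.94221015415854 [ 0.21556934  0.11355024 -0.47436522  1.70162719  0.05299635  1.33936815
 -1.4080421 ]
```

>>> {"fn": "arm_command", "kwargs": {
  "steps": "0 0 0 -4.34 1.47 -3.55 0;0 0 0 -4.34 1.47 -3.55 0;0 0 0 -4.34 1.47 -3.55 0;0 0 0 -4.34 1.47 -3.55 0;0 0 0 -4.34 1.47 -3.55 0"
}}

```text
t: 2.52
tool_pos: [527.4, 50.3, 380.4]
tool_rot: [0.171, 0.912, 0.358, 0.103]
contact_force: [0.4, -0.5, -0.2]
finger_gap: 0.3
gripper_force: 0.0
```

>>> {"fn": "arm_command", "kwargs": {
  "steps": "0 0 0 -4.34 1.47 -3.55 0;0 0 0 -4.34 1.47 -3.55 0;0 0 0 -4.34 1.47 -3.55 0;0 0 0 -4.34 1.47 -3.55 0;0 0 0 -4.34 1.47 -3.55 0;0 0 0 0 0 0 0"
}}

```text
t: 3.02
tool_pos: [525.6, 49.9, 379.0]
tool_rot: [0.33, 0.789, 0.479, 0.198]
contact_force: [1.1, -0.2, -0.5]
finger_gap: -0.3
gripper_force: 0.0
```

Run:
```python
from h import *
from workcell import eyes
import pickle
s,p,R=cur();print(s["t"],p,s["q"],(R.inv()*target()).as_rotvec(degrees=True))
P0=wp(C,n,l,10,65,np.radians(-58))
print("to entry, tool axes",R.inv().apply(P0-p))
c=eyes.capture("wrist");c["pose"]=(p,R.as_matrix());pickle.dump(c,open("w1.pkl","wb"));cv2.imwrite("pics/w1.png",c["image"][:,:,::-1]);print(c["hand_eye"])
```

```text
3.0167 [525.63546922  49.88499382 378.99881603] [ 0.0958034  -0.16988336 -0.65094241  2.16267699  0.79494733  0.84675547
 -1.51176379] [ 0.24787172 -0.01401224  0.37075069]
to entry, tool axes [  3.73333825 -51.348743   167.70868019]
[[-5.26104753e-04 -9.58553971e-01 -2.84910527e-01  7.26598866e+01]
 [ 9.99999851e-01 -4.62101376e-04 -2.91865543e-04 -6.47869154e-01]
 [ 1.48111328e-04 -2.84910638e-01  9.58554071e-01 -1.41932006e+02]
 [ 0.00000000e+00  0.00000000e+00  0.00000000e+00  1.00000000e+00]]
```

View pics/w1.png

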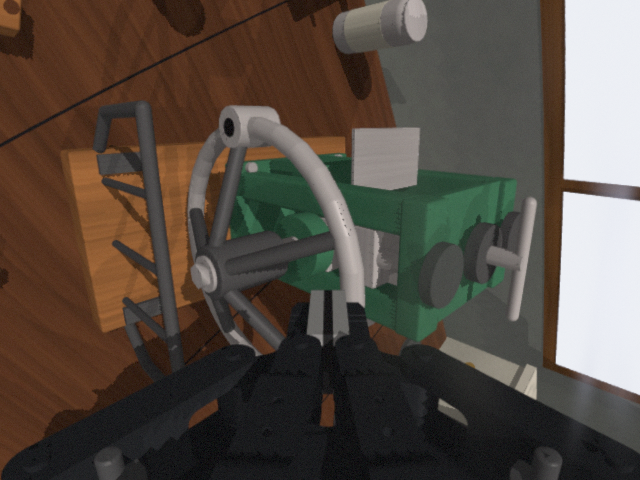

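The wrist view shows the boss hole at (229,127), the hub nut at (205,273), the next spoke running from the hub to about (345,240), and the guard bar from (142,105) to (178,360). Image right is up and image top is the wheel's left.

```bash
cat >> h.py <<'E'
def boss(c,u,v,f):
    p,R=c["pose"];W=np.eye(4);W[:3,:3]=R;W[:3,3]=p;W=W@c["hand_eye"];o,d=ray(c,u,v,W)
    P=o+d*((C-f*n-o)@n)/(d@n);q=P-C;return -q@l,q[2]   # right, up
E
python3 - <<'E'
from h import *
import pickle
c=pickle.load(open("w1.pkl","rb"))
for u,v,f in((229,127,15),(204,273,62),(150,230,86)):
    x,z=boss(c,u,v,f);print(x,z,np.hypot(x,z),np.degrees(np.arctan2(x,z)))
E
```

```text
-122.6563637950262 -6.336269343930667 122.81991649816673 -92.9571972945571
-12.182648951812215 20.482352640063198 23.831569506748714 -30.743656110731735
-44.57110915622469 -16.752932495446032 47.615591129514165 -110.59972287693911
```

Run:
```python
from h import *
import pickle
c=pickle.load(open("w1.pkl","rb"));d=pickle.load(open("c0.pkl","rb"))
p,R=c["pose"];W=np.eye(4);W[:3,:3]=R;W[:3,3]=p;W=W@c["hand_eye"]
def tri(rs):
    A=sum(np.eye(3)-np.outer(v,v) for o,v in rs);b=sum((np.eye(3)-np.outer(v,v))@o for o,v in rs)
    X=np.linalg.solve(A,b);return X.round(1),[round(float(np.linalg.norm(np.cross(X-o,v))),1) for o,v in rs]
T,S=d["top"],d["side"]
for nm,w,t,s in(("hub",(204,273),(328.6,226),(306,229.5)),("guardL",(142,106),(277,212),(323-17,281)),):
    for sel in("wts","ts","wt"):
        X,e=tri([r for k,r in(("w",ray(c,*w,W)),("t",ray(T,*t)),("s",ray(S,*s))) if k in sel]);q=X-C;print(nm,sel,X,e,"f,right,up",-q@n,-q@l,q[2])
print("proj exp wrist: hub",proj(c,C-62*n,W),"guard ends",proj(c,np.array([C-80*n+135*l-22*Z,C-80*n-135*l-22*Z]),W),"rim top",proj(c,C+129*Z,W))
```

```text
hub wts [536.9  -8.2 195.5] [1.3, 0.7, 0.8] f,right,up 55.86072000000006 -5.570159999999973 5.5
hub ts [536.2  -8.5 194.3] [0.2, 0.2] f,right,up 56.33976 -4.978080000000002 4.300000000000011
hub wt [537.2  -8.4 195.9] [0.9, 0.9] f,right,up 55.50204 -5.533320000000003 5.900000000000006
guardL wts [576.5 118.7 167.2] [2.5, 2.3, 1.1] f,right,up 80.07540000000003 -136.28579999999997 -22.80000000000001
guardL ts [575.4 117.  164.2] [0.6, 0.6] f,right,up 80.25468000000005 -134.26883999999995 -25.80000000000001
guardL wt [577.4 118.3 165.5] [2.3, 2.3] f,right,up 79.09272000000006 -136.35215999999997 -24.5
proj exp wrist: hub [[193.2937706  280.12728732]] guard ends [[141.5424426  110.82151415]
 [179.48629688 409.94385983]] rim top [[360.20622511 306.74608218]]
```

>>> {"fn": "arm_command", "kwargs": {
  "steps": "0 -17 10 0 0 0 0;0 -17 10 0 0 0 0;0 -17 20 0 0 0 0;0 0 20 0 0 0 0;0 0 20 0 0 0 0;0 0 10 0 0 0 0;0 0 0 0 0 0 0"
}}

```text
t: 3.65
tool_pos: [552.6, 35.3, 278.8]
tool_rot: [0.327, 0.793, 0.475, 0.196]
contact_force: [-0.1, -0.2, -0.7]
finger_gap: -0.3
gripper_force: 0.0
```

```bash
sed -i 's/^C=np.array.*190.\]);n=/C=np.array([588.,-38.,190.]);n=/' h.py
cat > look.py <<'E'
from h import *
from workcell import eyes
import pickle,sys
s,p,R=cur();q=p-C
print(s["t"],"tip f,right,up",-q@n,-q@l,q[2],"r,th",np.hypot(q@l,q[2]),np.degrees(np.arctan2(-q@l,q[2])),"F",s["contact_force"],"to -58:",R.inv().apply(wp(C,n,l,10,65,np.radians(-58))-p))
c=eyes.capture("wrist");c["pose"]=(p,R.as_matrix());pickle.dump(c,open("w.pkl","wb"));cv2.imwrite(sys.argv[1],c["image"][:,:,::-1])
E
python3 look.py pics/w2.png
```

```text
3.65 tip f,right,up 65.49645477217794 -48.30022831599679 88.80803587536133 r,th 101.09292404227351 -28.540543368166002 F [-0.0581191  -0.22736921 -0.67201936] to -58: [ 7.15619327  1.03602419 77.648323  ]
```

View pics/w2.png

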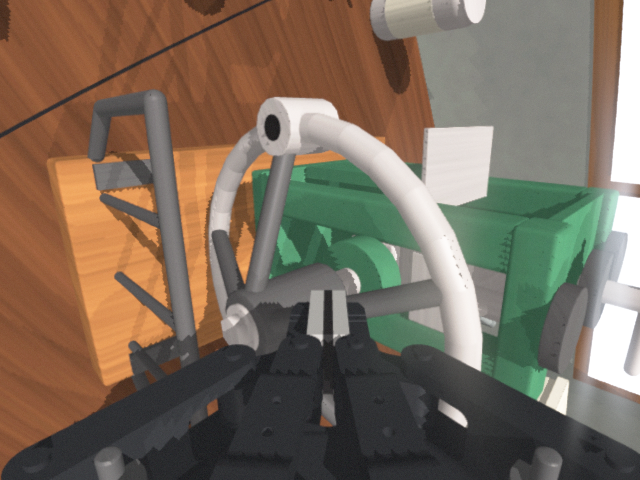

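The boss hole is now at (272,127) and the hub at (240,325). The gap between the boss spoke and the next one (ending at (440,295)) lies just ahead of the fingertips at (328,290). I'll go in.

>>> {"fn": "arm_command", "kwargs": {
  "steps": "7 0 10 0 0 0 0;0 0 12 0 0 0 0;0 0 12 0 0 0 0;0 0 12 0 0 0 0;0 0 12 0 0 0 0;0 0 10 0 0 0 0;0 0 10 0 0 0 0;0 0 0 0 0 0 0"
}}

```text
t: 4.37
tool_pos: [604.5, 16.5, 225.3]
tool_rot: [0.328, 0.792, 0.476, 0.197]
contact_force: [-0.1, -0.4, -0.4]
finger_gap: -0.3
gripper_force: 0.0
```

```bash
python3 look.py pics/w3.png
python3 - <<'E'
from h import *
s,p,R=cur()
# arc increments, tool axes, 10deg steps at r=65, f const
for a in range(-58,60,10):
    d=wp(C,n,l,10,65,np.radians(a+10))-wp(C,n,l,10,65,np.radians(a));print(a,R.inv().apply(d).round(1))
E
```

```text
4.3667 tip f,right,up 10.83131531556557 -55.86890200833062 35.34147260748432 r,th 66.10865221498631 -57.68342983780208 F [-0.05940669 -0.40458327 -0.39589814] to -58: [-0.73932418 -0.0450404   1.22318974]
-58 [-6.8  6.4 -6.4]
-48 [-8.3  5.5 -5.4]
-38 [-9.5  4.4 -4.3]
-28 [-10.4   3.1  -3.1]
-18 [-11.    1.8  -1.8]
-8 [-11.3   0.4  -0.4]
2 [-11.2  -1.    1. ]
12 [-10.8  -2.3   2.4]
22 [-10.1  -3.6   3.7]
32 [-9.  -4.8  4.8]
42 [-7.7 -5.8  5.9]
52 [-6.2 -6.7  6.7]
```

View pics/w3.png

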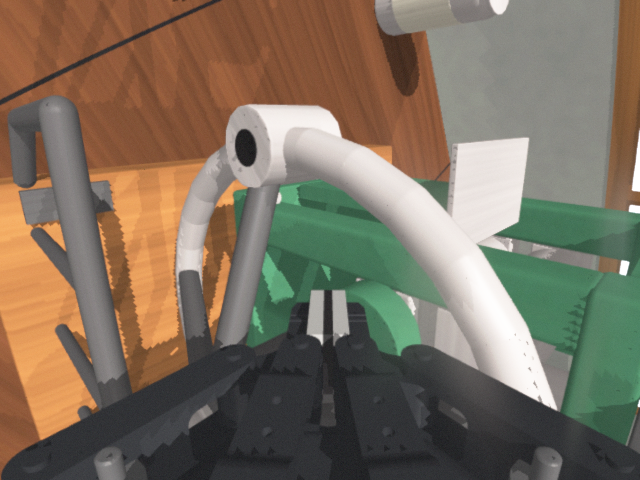

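The fingers stand between the boss spoke (230,280) and the next spoke, clear of both, and the boss hole is at (246,147). I'll start the arc push.

>>> {"fn": "arm_command", "kwargs": {
  "steps": "-3.4 3.2 -3.2 0 0 0 0;-3.4 3.2 -3.2 0 0 0 0;-2.8 1.8 -1.8 0 0 0 0;-2.8 1.8 -1.8 0 0 0 0;-2.8 1.8 -1.8 0 0 0 0;-3.2 1.5 -1.5 0 0 0 0;-3.2 1.5 -1.5 0 0 0 0;-3.2 1.5 -1.5 0 0 0 0"
}}

```text
t: 5.08
tool_pos: [592.0, -3.4, 248.7]
tool_rot: [0.327, 0.791, 0.478, 0.198]
contact_force: [3.6, 5.9, -7.3]
finger_gap: 0.2
gripper_force: 4.2
```

>>> {"fn": "arm_command", "kwargs": {
  "steps": "-3.5 1 -1 0 0 0 0;-3.5 1 -1 0 0 0 0;-3.5 1 -1 0 0 0 0"
}}

```text
t: 5.33
tool_pos: [587.3, -12.5, 253.1]
tool_rot: [0.327, 0.791, 0.478, 0.199]
contact_force: [4.7, 5.7, -7.1]
finger_gap: 0.2
gripper_force: 4.4
```

```bash
python3 look.py pics/w4.png
```

```text
5.3333 tip f,right,up 12.47670774302517 -22.226406643382727 63.14273411973858 r,th 66.94040651499665 -19.39220110687401 F [ 4.69034796  5.68705307 -7.10177547] to -58: [ 32.85456379 -18.52202771  22.12640528]
```

View picture.

View pics/w4.png

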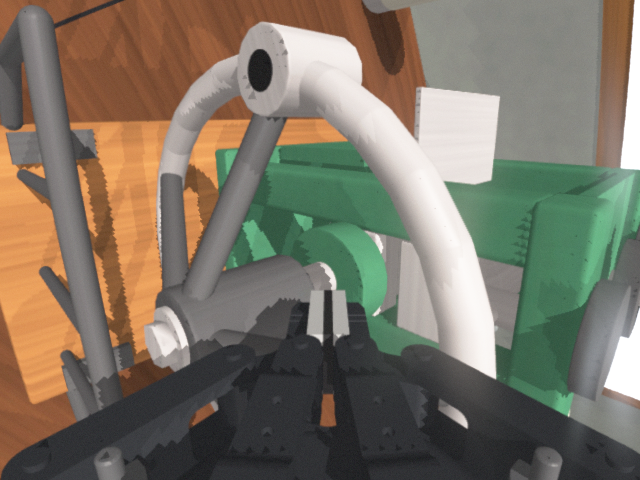

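```bash
cat > ang.py <<'E'
from h import *
import pickle,sys
c=pickle.load(open("w.pkl","rb"));v=list(map(float,sys.argv[1:]))
x,z=boss(c,v[0],v[1],15);print(x,z,np.hypot(x,z),np.degrees(np.arctan2(x,z)))
if len(v)>2:print("hub",boss(c,v[2],v[3],58))
E
python3 ang.py 260 70 162 339
```

```text
-116.51107686339088 26.16599794518183 119.41310849456285 -77.34255119251355
hub (np.float64(-1.7045012481033766), np.float64(0.6942040486537735))
```

The boss hole is at (260,70) and the hub matches the model. The boss has gone from about −93° to −77° at about 10 N. I'll continue the stroke.

>>> {"fn": "arm_command", "kwargs": {
  "steps": "-3.7 0.6 -0.6 0 0 0 0;-3.7 0.6 -0.6 0 0 0 0;-3.7 0.6 -0.6 0 0 0 0;-3.8 0.1 -0.1 0 0 0 0;-3.8 0.1 -0.1 0 0 0 0;-3.8 0.1 -0.1 0 0 0 0"
}}

```text
t: 5.88
tool_pos: [577.6, -32.0, 256.7]
tool_rot: [0.327, 0.79, 0.478, 0.199]
contact_force: [9.5, 7.7, -7.9]
finger_gap: 0.0
gripper_force: 5.5
```

>>> {"fn": "arm_command", "kwargs": {
  "steps": "-3.7 -0.3 0.3 0 0 0 0;-3.7 -0.3 0.3 0 0 0 0;-3.7 -0.3 0.3 0 0 0 0;-3.6 -0.8 0.8 0 0 0 0;-3.6 -0.8 0.8 0 0 0 0;-3.6 -0.8 0.8 0 0 0 0"
}}

```text
t: 6.38
tool_pos: [568.0, -51.2, 252.6]
tool_rot: [0.328, 0.79, 0.478, 0.2]
contact_force: [11.6, 7.3, 1.4]
finger_gap: 0.2
gripper_force: 6.0
```

>>> {"fn": "arm_command", "kwargs": {
  "steps": "-3.4 -1.2 1.2 0 0 0 0;-3.4 -1.2 1.2 0 0 0 0;-3.3 -1.5 1.5 0 0 0 0"
}}

```text
t: 6.63
tool_pos: [563.5, -60.1, 247.4]
tool_rot: [0.328, 0.79, 0.478, 0.2]
contact_force: [13.0, 7.9, -0.9]
finger_gap: -0.3
gripper_force: 6.2
```

```bash
python3 look.py pics/w5.png
```

```text
6.6333 tip f,right,up 11.36199291801879 30.98008917742647 57.415453414932415 r,th 65.2403266107978 28.350302576619676 F [13.01617143  7.92874123 -0.89694972] to -58: [ 86.03523389 -15.28434689  17.54233685]
```

View pics/w5.png

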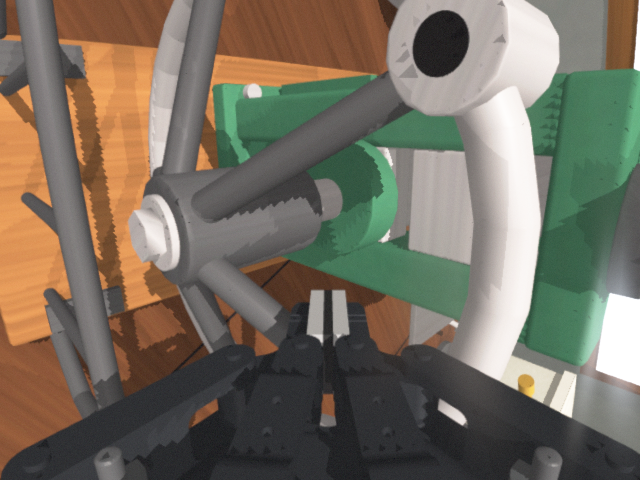

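```bash
python3 ang.py 441 43 150 237
python3 - <<'E'
from h import *
s,p,R=cur();P=wp(C,n,l,10,62,np.radians(-68));print(R.inv().apply(P-p))
for a in range(-68,10,10):
    d=wp(C,n,l,10,65,np.radians(a+10))-wp(C,n,l,10,65,np.radians(a));print(a,R.inv().apply(d).round(1))
E
```

```text
-62.35653104360811 101.48987594379264 119.1156240082672 -31.567037560592382
hub (np.float64(1.4403594632451906), np.float64(1.3404264165181985))
[ 89.6015275  -22.90074916  24.99370812]
-68 [-5.1  7.2 -7.1]
-58 [-6.8  6.4 -6.4]
-48 [-8.3  5.5 -5.5]
-38 [-9.5  4.4 -4.4]
-28 [-10.4   3.1  -3.2]
-18 [-11.    1.8  -1.8]
-8 [-11.3   0.4  -0.4]
2 [-11.2  -1.    0.9]
```

The boss hole is at (441,43), so the boss is at −31.6°. I'll back out, cross to the left of the boss spoke, and enter the next gap.

>>> {"fn": "arm_command", "kwargs": {
  "steps": "4 0 -6 0 0 0 0;0 0 -20 0 0 0 0;0 0 -25 0 0 0 0;0 0 -25 0 0 0 0;5 0 -24 0 0 0 0;20 -5 0 0 0 0 0;20 -6 0 0 0 0 0;20 -6 0 0 0 0 0"
}}

```text
t: 7.35
tool_pos: [521.0, 38.1, 305.9]
tool_rot: [0.329, 0.791, 0.476, 0.199]
contact_force: [-0.0, 0.2, -0.1]
finger_gap: -0.3
gripper_force: 0.0
```

>>> {"fn": "arm_command", "kwargs": {
  "steps": "15 -6 0 0 0 0 0;6 0 20 0 0 0 0;0 0 25 0 0 0 0;0 0 20 0 0 0 0;0 0 20 0 0 0 0;0 0 15 0 0 0 0;0 0 12 0 0 0 0;0 0 0 0 0 0 0"
}}

```text
t: 8.02
tool_pos: [597.2, 19.6, 219.4]
tool_rot: [0.328, 0.792, 0.476, 0.196]
contact_force: [-1.0, -0.3, 0.1]
finger_gap: 0.2
gripper_force: 0.0
```

```bash
python3 look.py pics/w6.png
python3 - <<'E'
from h import *
s,p,R=cur();P=wp(C,n,l,10,62,np.radians(-68));print(R.inv().apply(P-p))
E
```

```text
8.0167 tip f,right,up 18.7219633938035 -55.247755085862856 29.359178087885056 r,th 62.56417329449527 -62.01340197695053 F [-1.03879985 -0.295783    0.05740886] to -58: [-0.10796633  9.76538195  2.56116751]
[ 1.77388682  1.69493274 11.63363666]
```

View pics/w6.png

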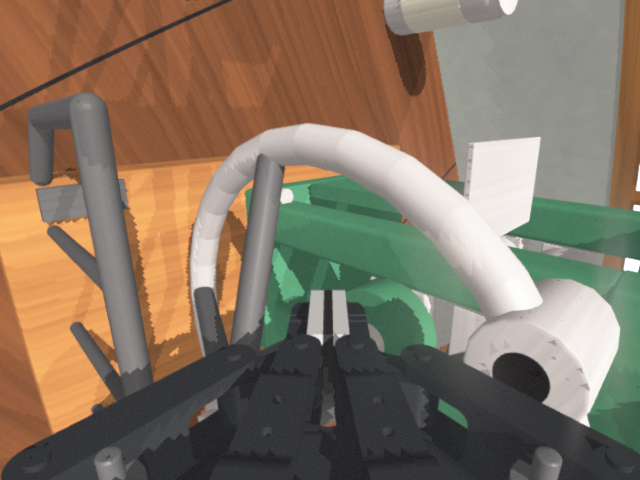

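The fingers are in the gap behind the boss spoke, with the boss at right (521,380) and clear. I'll go a little deeper, then push.

>>> {"fn": "arm_command", "kwargs": {
  "steps": "0 0 11 0 0 0 0;-2.6 3.6 -3.6 0 0 0 0;-2.6 3.6 -3.6 0 0 0 0;-3.4 3.2 -3.2 0 0 0 0;-3.4 3.2 -3.2 0 0 0 0;-2.8 1.8 -1.8 0 0 0 0;-2.8 1.8 -1.8 0 0 0 0;-2.8 1.8 -1.8 0 0 0 0"
}}

```text
t: 8.73
tool_pos: [593.9, 0.7, 241.1]
tool_rot: [0.328, 0.791, 0.478, 0.199]
contact_force: [3.6, 6.4, -7.1]
finger_gap: 0.3
gripper_force: 3.7
```

>>> {"fn": "arm_command", "kwargs": {
  "steps": "-3.2 1.5 -1.5 0 0 0 0;-3.2 1.5 -1.5 0 0 0 0;-3.2 1.5 -1.5 0 0 0 0;-3.5 1 -1 0 0 0 0;-3.5 1 -1 0 0 0 0"
}}

```text
t: 9.15
tool_pos: [586.5, -13.8, 250.6]
tool_rot: [0.328, 0.791, 0.478, 0.199]
contact_force: [5.1, 6.1, -5.8]
finger_gap: 0.4
gripper_force: 3.6
```

```bash
python3 look.py pics/w7.png
```

```text
9.15 tip f,right,up 12.655075557655781 -20.71862301866393 60.579378107218986 r,th 64.02438903766996 -18.881090771625267 F [ 5.06003685  6.10437246 -5.75592006] to -58: [ 34.36011032 -16.61376115  20.42721047]
```

View pics/w7.png

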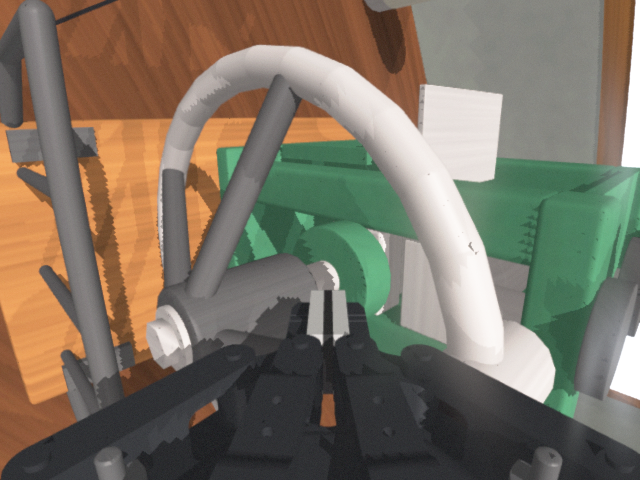

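The second spoke meets the rim at (288,85), and the boss is at the lower right near (520,365), near the top of the wheel. I can compute its angle from that spoke's end.

Run:
```python
from h import *
import pickle
c=pickle.load(open("w.pkl","rb"))
for u,v,f in((285,86,5),(278,105,8),(240,195,21),(165,340,58)):
    x,z=boss(c,u,v,f);print(x,z,np.hypot(x,z),"boss",np.degrees(np.arctan2(x,z))+72)
```

```text
-109.29984632237199 26.796232637389664 112.53663621084132 boss -4.2249118188068735
-101.64057439198325 25.538302808562833 104.79986294396635 boss -3.8957818204463734
-63.55877064002177 12.844881445073014 64.84372216806246 boss -6.574720739562849
-1.0980774179222657 1.4130498007128267 1.7895484779813564 boss 34.14931130765721
```

>>> {"fn": "arm_command", "kwargs": {
  "steps": "-2.5 0.4 -0.4 0 0 0 0;-2.5 0.4 -0.4 0 0 0 0;0 0 0 0 0 0 0;3 0 0 0 0 0 0;4 0 -4 0 0 0 0;0 0 -15 0 0 0 0;0 0 -20 0 0 0 0;0 0 -20 0 0 0 0"
}}

```text
t: 9.87
tool_pos: [550.0, 6.6, 292.4]
tool_rot: [0.328, 0.791, 0.477, 0.197]
contact_force: [1.1, -0.5, 0.3]
finger_gap: -0.1
gripper_force: 0.0
```

>>> {"fn": "arm_command", "kwargs": {
  "steps": "0 0 -25 0 0 0 0;0 0 -25 0 0 0 0;0 0 -25 0 0 0 0;0 0 -25 0 0 0 0;0 0 -20 0 0 0 0;0 0 0 0 0 0 0"
}}

```text
t: 10.37
tool_pos: [474.6, 48.0, 380.6]
tool_rot: [0.329, 0.79, 0.477, 0.2]
contact_force: [2.0, 1.5, 1.9]
finger_gap: -0.2
gripper_force: 0.0
```

```bash
python3 look.py pics/w8.png
python3 - <<'E'
from h import *
import pickle
c=pickle.load(open("w.pkl","rb"));p,R=c["pose"];W=np.eye(4);W[:3,:3]=R;W[:3,3]=p;W=W@c["hand_eye"]
for a in(-5,0,5):print(a,proj(c,wp(C,n,l,15,120,np.radians(a)),W),proj(c,wp(C,n,l,15,128,np.radians(a)),W))
u,v=proj(c,wp(C,n,l,15,120,0),W)[0].astype(int)
g=c["image"].max(2)
x0,y0=max(u-40,0),max(v-40,0);k=(g[y0:v+40,x0:u+40]<60).astype(np.uint8)
N,L,st,ce=cv2.connectedComponentsWithStats(k)
for i in range(1,N):
    if st[i,4]>20:
        q=ce[i]+[x0,y0];x,z=boss(c,*q,15);print(q,st[i,2:],np.hypot(x,z),np.degrees(np.arctan2(x,z)))
E
```

```text
10.3667 tip f,right,up 140.46715649491924 -23.15630079241621 190.60376232426495 r,th 192.00523034165954 -6.926872824174276 F [1.9690208  1.51870138 1.86889526] to -58: [ 31.3919385  -19.20186552 202.66697883]
-5 [[378.2503532  242.12989865]] [[386.79527969 243.40073686]]
0 [[378.22636719 255.29277126]] [[386.68450854 257.68374762]]
5 [[377.25855961 267.92582843]] [[385.53167781 271.36142237]]
[354.7032967  241.86813187] [29 10 91] 96.17434338809548 -3.393035675467307
[376.73170732 260.12195122] [ 17  20 246] 118.82256825179225 2.0439334913989384
[348.36111111 256.58333333] [22  6 72] 89.8361633766019 5.364871765282283
[350.93055556 277.96759259] [ 32  33 648] 96.38404402981023 15.945314973557199
```

The boss hole is at (377,260), radius 119 mm as expected, and 2° from upright, which is within the 6° limit. The arm is clear, so I'm handing in.

```bash
python3 -c "
from workcell import job
print(job.finish_job())"
```

```text
the job is handed in; nothing more can be done
None
```

I turned the handwheel by pushing two spokes in turn and left the boss about 2° from straight up by my measurement (limit about 6°), then pulled the arm clear and handed the job in at about 10 s; no verdict was returned.

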